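Refit the interlocking bins of a parts organiser

TASK

Put the two loose light grey bins back into the dark grey organiser tray. They interlock like a jigsaw with each other and with the block moulded into the tray, so turn each until it drops in and sits flat on the tray floor, its walls flush with the rim. Lower them in rather than dropping them, keep them right way up, and leave the brush, screwdriver, screw tin and tape roll where they are.

Things in the scene. Friction and masses are not known exactly. Their poses are not given: they have to be found in the camera images.
- tray: Dark grey tray fixed to the desk, turned up to 0.35 rad. 122 (x) by 158 (y) mm, rim 26 high, walls 6, feet 4, floor 4 thick (8 above the desk); pocket 110 x 146, 18 deep. Origin: centre of underside, z up. The pocket is 3 x 4 cells of 36 mm, centres at x = -36, 0, 36 (rows 0, 1, 2), y = -54, -18, 18, 54 (columns 0 to 3). Site tray_block tells which are filled; the bins fill the other ten with 2 mm play all round.
- tray_block (a point): Centre of the top of the solid block moulded into the tray, flush with the rim, 26 mm above the desk: it fills row 0, columns 0 and 1 (the corner at -x, -y). Axes as the tray's.
- small_insert_grip (a point): Centre of the upright grip of the small bin. Light grey L-shaped bin of four cells, 106 x 70 mm; starts right way up left or right of the tray. Grip bar along its y (fingers close along its x). Seated: fills row 2, columns 0 to 2 and row 1, column 0, its axes parallel to the tray's the same way round, this point at tray x 36.0, y -23.4, z 41 mm.
- large_insert_grip (a point): Centre of the upright grip of the large bin. Light grey bin of six cells (2 x 2 and two arms), 106 x 106 mm; starts on the other side of the tray, right way up. Grip bar along its x (fingers close along its y). Seated: fills row 0, columns 2, 3; row 1, columns 1 to 3; row 2, column 3, axes parallel to the tray's the same way round, this point at tray x -9.0, y 33.1, z 41 mm.
- small_insert: The small bin itself; origin on its underside, below the centre of the grip. Both bins: open on top, walls 18 mm high and 4 thick with rounded edges, 80 to 170 g. The grip is a straight bar 12 mm thick, 56 long, top 48 mm above the underside and 30 above the walls. Grip centre: 33 mm above the underside.
- large_insert: The large bin itself. A bin left of the tray lies on the 3 mm bench mat, one right of it on the bare desk; origin on its underside, below the centre of the grip. Walls, grip bar and heights as for the small bin.
- brush: Small black brush, 120 mm long, 13 mm wide, 23 mm high, lying on the desk to the left of the tray, roughly along world x; loose, to be left alone. Origin: centre of its underside.
- screwdriver: Orange screwdriver, 146 mm long, 15 mm thick, lying on the desk to the right of the tray, roughly along world x; loose, to be left alone. Origin: centre of its underside.
- screw_tin: Round open white tin, 62 mm across, 16 mm high, behind the work to the left; loose, to be left alone. Origin: centre of its underside.
- tape_roll: Roll of tape, 63 mm across, 18 mm high, lying flat behind the work to the right; loose, to be left alone. Origin: centre of its underside.
There are look-alikes about, which are no part of the job. Leave any orange look-alike of the large_insert alone.

How it is judged (in metres and radians):
At the end, for the whole second after the job is handed in: Both inserts are released, at rest and right way up in the tray: each within 5 mm of its seated position in tray x and y, no more than 2.5 mm above its seat, tilted less than 0.04 rad and parallel to the tray within 0.07 rad (x of small_insert_grip in the frame of tray between 0.031 and 0.041 m and y of small_insert_grip in the frame of tray between -0.0284 and -0.0184 m and z of each of small_insert_grip, large_insert_grip in the frame of tray below 0.0435 m and angle between each of small_insert_grip, large_insert_grip's own z axis and vertical below 0.04 rad and angle between the x axis of each of small_insert_grip, large_insert_grip and the x axis of tray, either way round below 0.07 rad and linear speed of each of small_insert, large_insert below 0.02 m/s and x of large_insert_grip in the frame of tray between -0.014 and -0.004 m and y of large_insert_grip in the frame of tray between 0.0281 and 0.0381 m); the robot touches nothing.
It fails at once if the brush, screwdriver, screw tin or tape roll is moved more than 30 mm (distance of any of brush, screwdriver, screw_tin, tape_roll from where it was at the start of the episode above 0.03 m).
It fails at once if the small insert is dropped: it falls free of the fingers faster than 0.7 m/s (a drop of about 25 mm) (contact force between the fingers and small_insert below 0.01 N and linear speed of small_insert above 0.7 m/s).
It fails at once if the large insert is dropped: it falls free of the fingers faster than 0.7 m/s (a drop of about 25 mm) (contact force between the fingers and large_insert below 0.01 N and linear speed of large_insert above 0.7 m/s).
It also fails if it takes over 58 s, if anything falls off the work surface, if the arm or the gripper's body presses on something with over 40 N, if the wrist force passes 120 N, or if a joint passes its speed limit or range.

ROBOT

A 6-joint arm with a two-finger parallel gripper is mounted at the origin on a cart in front of the work surface, level with it; the furniture and walls round the work are solid. World frame = base frame: x ahead of the robot, y to its left, z up, the work surface at z = 0. Lengths are in mm, angles in rad, forces in N, time in s.
With the tool pointing down it reaches from about 300 to 775 mm from the base axis. Payload 14.6 kg.
Tool frame: the origin (TCP) lies between the finger pads; the fingertips stand 11 mm ahead of it and the grasp point (between the pads) lies 8 mm behind it; z points along the fingers, y is the line along which they close (so a half turn about z gives the same grasp; the last joint's range is limited). The gripper opens to 94 mm and grips with 3 to 60 N. Pads are 16 mm wide; open, the fingers measure 119 mm over their backs; the gripper's body (75 mm by 177 mm) begins 78 mm behind the grasp point.
Start: joints at [-1.359, 0.3, 1.521, -0, 1.321, -0.067], TCP at [151.354, -528.754, 216.446] pointing down, gripper open.
Joint ranges: [-3.03, 3.03], [-0.79, 2.21], [0.23, 2.52], [-1.04, 4.18], [0, 3.07], [-2.55, 2.55]. Speed limits (rad/s): [2.22, 2.22, 2.57, 3.14, 3.14, 3.14].

INTERFACE

Orientations are given as [roll, pitch, yaw] about the fixed x, y, z axes, in that order (R = Rz(yaw) Ry(pitch) Rx(roll)).
In Python, from cell import manip gives the robot as it stands. The module is installed in compiled form; this text tells all that it offers.
- The arm moves only by the tool arm_command, never from a script. Its argument "rows" is one flat list of numbers, 5 for each row, row after row: the shift along the world's x, y, z in mm, then the turn about the world's z in degrees, then the finger opening in mm, from 0 to 94. In form: [dx, dy, dz, twist, jaw, dx, dy, dz, twist, jaw, ...]. A call has 1 to 5 rows; each row shifts and turns the commanded pose from where the row before left it; what a row does not reach is not made up. A row lasts 1/8 s, in which the tool goes at most 62.5 mm and 10.7 degrees, less where a joint would pass 70% of its speed; a pose out of reach is approached as far as the arm can. A call is refused whole if a number of a shift passes 62.5 or a number of a turn 10.7, either way. A call with a gripper value outside its range is refused whole. The fingers move at their own pace and stop on an object; "newtons" is the grip in N (left out, the last holds). Time passes only in rows, so rows that do not move let the fingers close. It gives the time, the measured TCP pose, the force and the opening at its end, in the units of the state.
- manip.read_state(): the state, without advancing time (a new reading comes with each control period).
- manip.camera(name): name is "scene" or "top"; returns a dict with "image" (384x512x3 uint8, blue, green, red), "z_map" (384x512 float32, mm along the optical axis (not along the pixel's ray), 0 where there is no reading), "fx", "fy", "cx", "cy" (pixels), "D" ([k1, k2, p1, p2, k3] as OpenCV has them; the pictures are not rectified), "pose" (4x4, takes a point from camera to world coordinates). Camera axes: x right, y down, z forward; pixel columns grow to the right and rows downward; lengths in mm; the calibration is good to about 2 mm. A picture is of the moment at which its call begins.
- manip.sign_off(): hands the job in, once; it reports no verdict.
The state is a dict: "clock": time; "joints": joint angles; "qd": joint speeds; "effort": joint torques, N m; "eef_pos": TCP position; "eef_rot": TCP orientation; "wrist_force": force on the tool from outside, world axes, zero at the start; "moment": the same for the moment, N m; "finger_gap": finger opening in mm.
Only numpy, scipy, OpenCV 4.12 (cv2) and the standard library are available. Lean on these libraries where they do the work, as an engineer would, in place of code of your own. Each camera call takes 0.05 s, during which the arm holds its last target. There are 200 camera calls.

## Working session

There is one attempt and no reset: what is moved stays moved. The work goes in short steps, Python scripts to look and compute and a tool call to move; the robot and the scene stay as the last step left them, time stands still between calls to the robot, and variables do not carry over. Pictures are saved under pics/ and viewed, on a budget of 10 in all, crops included, one or two more only if the job needs it, and the job is handed in when it is done.

Besides the shell and the picture viewer there is one more tool, called after ">>>" in YAML: its name, and indented under it one key for each argument. arm_command: Moves the arm, as the interface text tells. Its arguments: {"type":"object","properties":{"rows":{"type":"array","items":{"type":"number"}},"newtons":{"type":"number"}},"required":["rows"]}

```bash
mkdir -p pics; cat > h.py <<'E'
import numpy as np, cv2
from cell import manip
def grab(name,fn=None):
    c=manip.camera(name)
    if fn: cv2.imwrite('pics/'+fn,c['image'])
    K=np.array([[c['fx'],0,c['cx']],[0,c['fy'],c['cy']],[0,0,1.]]);D=np.array(c['D'],float)
    v,u=np.mgrid[0:384,0:512]
    p=cv2.undistortPoints(np.stack([u,v],-1).reshape(-1,1,2).astype(float),K,D).reshape(384,512,2)
    z=c['z_map'].astype(float)
    P=np.dstack([p[...,0]*z,p[...,1]*z,z])
    T=np.array(c['pose']);W=P@T[:3,:3].T+T[:3,3]
    W[z==0]=np.nan
    return c,W
E
python3 - <<'E'
from h import *
a,W=grab('top','top0.png');b,V=grab('scene','sc0.png')
np.save('W0.npy',W)
cv2.imwrite('pics/both0.png',cv2.resize(np.hstack([a['image'],b['image']]),(800,300)))
print(manip.read_state());print(np.array(a['pose']).round(2),W[192,256],W[0,0],W[-1,-1])
E
```

```text
{'clock': 0.1, 'joints': array([-1.35860481e+00,  3.00412132e-01,  1.52155219e+00,  4.48844066e-05,
        1.32070131e+00, -6.65911217e-02]), 'qd': array([-0.00233984, -0.00105296, -0.00237127,  0.00082224, -0.00114335,
       -0.00181634]), 'effort': array([ 1.75660211e-03, -5.32641506e+01, -3.53285623e+01,  7.09802750e-02,
        2.34495598e-02, -7.25032783e-05]), 'eef_pos': array([ 151.31456564, -528.52841327,  215.93089377]), 'eef_rot': array([-3.14052495e+00, -1.14777331e-04,  2.78771450e-01]), 'wrist_force': array([-0.42632792, -0.05211072,  0.23320404]), 'moment': array([-0.10384903, -0.06150411, -0.00634465]), 'finger_gap': 94.03566064858326}
[[ 3.00000e-02 -1.00000e+00  8.00000e-02  4.84830e+02]
 [-1.00000e+00 -3.00000e-02 -1.00000e-02 -7.33600e+01]
 [ 1.00000e-02 -8.00000e-02 -1.00000e+00  1.32487e+03]
 [ 0.00000e+00  0.00000e+00  0.00000e+00  1.00000e+00]] [584.42774588 -79.40709928  23.90020442] [846.50978441 362.84660006 650.66184266] [ -251.96636994 -1346.08428109  -750.03274596]
```

View pics/top0.png

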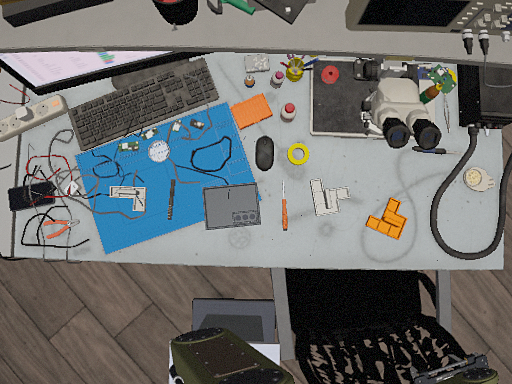

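View pics/sc0.png

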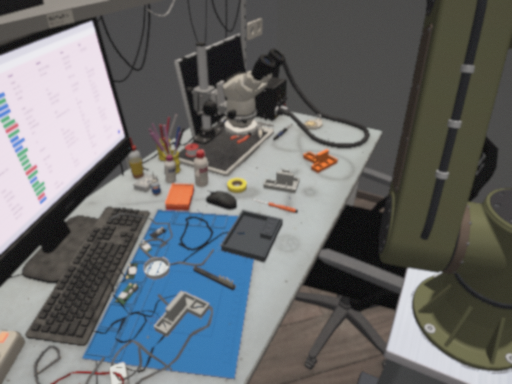

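Top view: the tray is at about (232,206), a light bin (small) on the mat at about (127,199), and a light bin (large) on the desk at about (328,197). The orange look-alike is at (387,218), the brush at (171,200), the screwdriver at (285,207). Next I measure and enlarge.

```bash
cat > m.py <<'E'
from h import *
def rect(x0,x1,y0,y1,zr,img,W,s=2,zplane=None):
    pass
a,W=grab('top')
im=a['image']
crops=[im[178:222,95:160],im[175:235,195:270],im[168:225,295:365]]
out=[cv2.resize(c,None,fx=5,fy=5,interpolation=cv2.INTER_CUBIC) for c in crops]
H=max(o.shape[0] for o in out)
out=[cv2.copyMakeBorder(o,0,H-o.shape[0],0,5,cv2.BORDER_CONSTANT) for o in out]
o=np.hstack(out);print(o.shape)
cv2.imwrite('pics/crop1.png',cv2.resize(o,None,fx=790/o.shape[1],fy=790/o.shape[1]))
hsv=cv2.cvtColor(im,cv2.COLOR_BGR2HSV)
for n,(r0,r1,c0,c1) in dict(small=(178,222,95,160),large=(168,225,295,365)).items():
    w=W[r0:r1,c0:c1].reshape(-1,3); 
    g=w[(w[:,2]>28)&(w[:,2]<70)]
    print(n,'z pct',np.nanpercentile(w[:,2],[2,10,50,80,95,99]).round(1),len(g))
    r=cv2.minAreaRect(g[:,:2].astype(np.float32));print(' grip',g.mean(0).round(1),r)
w=W[175:235,195:270].reshape(-1,3);print('tray z',np.nanpercentile(w[:,2],[2,10,50,80,95,99]).round(1))
g=w[(w[:,2]>18)&(w[:,2]<34)];print(len(g),cv2.minAreaRect(g[:,:2].astype(np.float32)))
E
python3 m.py
```

```text
(300, 1065, 3)
small z pct [-1.9  0.3  4.4  8.4 22.  52.2] 99
 grip [574.  284.9  49.3] ((574.4085083007812, 286.75994873046875), (59.607051849365234, 12.169205665588379), 89.70693969726562)
large z pct [-5.5 -3.3  0.5  4.  17.8 47.2] 102
 grip [ 571.1 -281.3   44.9] ((570.7607421875, -282.4067077636719), (54.13637161254883, 12.49425220489502), 10.762849807739258)
tray z [-4.  -1.2  5.6 11.1 26.3 29.2]
699 ((544.1729736328125, -8.557502746582031), (121.86687469482422, 158.4844207763672), 7.6242756843566895)
```

View pics/crop1.png

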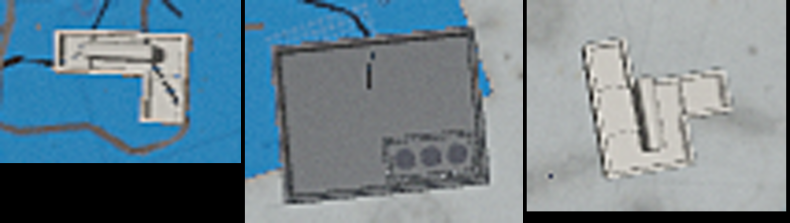

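```bash
cat > fit.py <<'E'
from h import *
from scipy.optimize import minimize
SM=[(36,-54),(36,-18),(36,18),(0,-54)]; LG=[(-36,18),(-36,54),(0,-18),(0,18),(0,54),(36,54)]
def poly(cells,o):   # rectangles joining cells, shrunk 1 mm on the outside
    R=[]
    for c in cells:
        R.append((c[0]-17,c[0]+17,c[1]-17,c[1]+17))
        for d in cells:
            if abs(c[0]-d[0])+abs(c[1]-d[1])==36:
                R.append((min(c[0],d[0])-17,max(c[0],d[0])+17,min(c[1],d[1])-17,max(c[1],d[1])+17))
    return [np.array([(a,c),(b,c),(b,d),(a,d)],float)-o for a,b,c,d in R]
SHAPES=dict(small=(poly(SM,(36,-23.4)),3,21),large=(poly(LG,(-9,33.1)),0,18),
            tray=([np.array([(-61,-79),(61,-79),(61,79),(-61,79)],float)],0,26))
S=6
def render(p,name,c,box,grow=0,zoff=None):
    ps,z0,z1=SHAPES[name]
    if zoff is not None: z0,z1=z0+zoff,z1+zoff
    K=np.array([[c['fx'],0,c['cx']],[0,c['fy'],c['cy']],[0,0,1.]]);Ti=np.linalg.inv(c['pose'])
    r0,r1,c0,c1=box;m=np.zeros(((r1-r0)*S,(c1-c0)*S),np.uint8)
    R=np.array([[np.cos(p[2]),-np.sin(p[2])],[np.sin(p[2]),np.cos(p[2])]])
    for q in ps:
        q=(q+grow*np.sign(q-q.mean(0)))@R.T+p[:2]
        pts=np.vstack([np.c_[q,np.full(4,z)] for z in (z0,z1)])
        uv=cv2.projectPoints(pts,cv2.Rodrigues(Ti[:3,:3])[0],Ti[:3,3],K,np.array(c['D'],float))[0][:,0]
        uv=((uv+.5-[c0,r0])*S-.5)
        h=cv2.convexHull(uv.astype(np.float32))
        cv2.fillConvexPoly(m,np.round(h*16).astype(np.int32),255,shift=4)
    return m>0
def fit(name,c,p0,box,sgn,zoff=None,ring=6):
    r0,r1,c0,c1=box
    f=cv2.resize(c['image'][r0:r1,c0:c1],None,fx=S,fy=S,interpolation=cv2.INTER_LINEAR).min(2).astype(float)*sgn
    def cost(v):
        p=(p0[0]+v[0],p0[1]+v[1],p0[2]+v[2]/60)
        a=render(p,name,c,box,0,zoff);b=render(p,name,c,box,ring,zoff)&~a;b2=a&~render(p,name,c,box,-4,zoff)
        return -(f[b2].mean()-f[b].mean())
    best=None
    for s in (3,6):
        r=minimize(cost,[0,0,0] if best is None else best.x,method='Nelder-Mead',options=dict(initial_simplex=np.array([[0,0,0],[s,0,0],[0,s,0],[0,0,s]])+(0 if best is None else best.x),xatol=.05,fatol=.01))
        best=r
    v=best.x;p=(p0[0]+v[0],p0[1]+v[1],p0[2]+v[2]/60)
    print(name,np.round(p[:2],1),'yaw deg',round(np.degrees(p[2]),2),'score',round(-best.fun,1))
    return p
E
cat > run1.py <<'E'
from fit import *
c=manip.camera('top')
B=dict(small=(170,230,90,165),tray=(170,240,190,275),large=(160,230,290,370))
P0=dict(small=(574.4,286.8,0),tray=(544.2,-8.6,.133),large=(570.8,-282.4,.188))
ov=c['image'].copy();o=[]
P={}
for n in B:
    p=P[n]=fit(n,c,P0[n],B[n],-1 if n=='tray' else 1)
    r0,r1,c0,c1=B[n];im=cv2.resize(c['image'][r0:r1,c0:c1],None,fx=S,fy=S,interpolation=cv2.INTER_CUBIC)
    cs=cv2.findContours(render(p,n,c,B[n]).astype(np.uint8),cv2.RETR_EXTERNAL,cv2.CHAIN_APPROX_NONE)[0]
    cv2.drawContours(im,cs,-1,(0,0,255),1);o.append(cv2.copyMakeBorder(im,0,420-im.shape[0],0,0,cv2.BORDER_CONSTANT))
o=np.hstack(o);cv2.imwrite('pics/fit1.png',cv2.resize(o,(800,int(420*800/o.shape[1]))))
import json;json.dump(P,open('P.json','w'))
E
python3 run1.py
```

```text
small [574.7 287.9] yaw deg -0.87 score 91.3
tray [546.6 -12.2] yaw deg 6.8 score 21.3
large [ 579.4 -285.9] yaw deg 11.51 score 13.4
```

View pics/fit1.png

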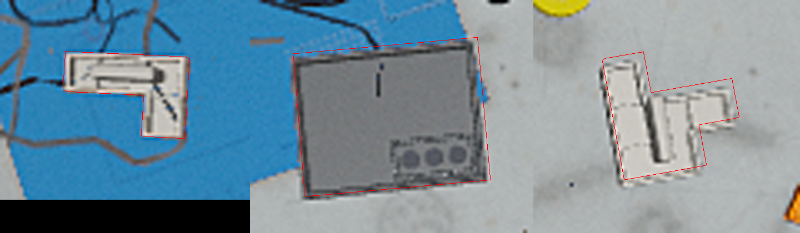

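The small-bin outline fits (left). The tray outline is a few px off at the right, and the large-bin outline sits about 8 mm too high. I'll refit those with a better colour feature.

```bash
python3 - <<'E'
s=open('fit.py').read()
s=s.replace(".min(2).astype(float)*sgn",".astype(float)\n    f=feat(f,name)")
s=s.replace("b2=a&~render(p,name,c,box,-4,zoff)","b2=a")
s=s.replace("S=6\n","""S=6
def feat(f,name):
    hsv=cv2.cvtColor(f.astype(np.uint8),cv2.COLOR_BGR2HSV).astype(float)
    if name=='tray': return 100.*((f.max(2)<165)&(hsv[...,1]<70))
    if name=='small': return f.min(2)
    warm=f[...,2]-f[...,0]   # bin warmer than the desk
    return np.clip(warm,-15,15)*4
""",1)
open('fit.py','w').write(s)
s=open('run1.py').read().replace('fit1','fit2').replace("ov=c['image'].copy();","""
im=c['image'].astype(int)
for t,(r,q) in dict(binL=(190,318),binL2=(207,322),desk=(215,345),desk2=(180,345),tray=(200,225),mat=(235,180)).items(): print(t,im[r-2:r+3,q-2:q+3].reshape(-1,3).mean(0).round())
""")
open('run1.py','w').write(s)
E
python3 run1.py
```

```text
binL [189. 195. 198.]
binL2 [195. 201. 205.]
desk [184. 184. 179.]
desk2 [181. 181. 176.]
tray [122. 120. 118.]
mat [178. 178. 173.]
small [574.6 288.4] yaw deg -0.61 score 107.3
tray [543. -10.] yaw deg 7.41 score 90.6
large [ 571.9 -282.7] yaw deg 11.17 score 49.0
```

View pics/fit2.png

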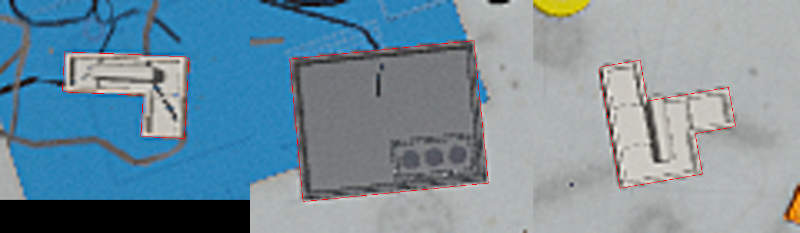

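All three outlines fit now. I'll fetch the large bin first: the tool yaw must equal the bin's yaw of 11.2°, with the TCP going to (572,-283,33).

>>> arm_command:
  rows: [52,30,0,-1,94,52,30,0,-1,94,52,30,0,-1,94,52,30,0,-1,94,52,30,0,-0.8,94]
  newtons: 25

```text
clock: 0.88
eef_pos: [412.9, -377.5, 216.5]
eef_rot: [3.141, -0.0, 0.194]
wrist_force: [-0.3, -0.6, -0.5]
finger_gap: 93.9
```

>>> arm_command:
  rows: [52,32,-10,0,94,52,32,-20,0,94,52,32,-20,0,94,0,0,0,0,94,0,0,0,0,94]

```text
clock: 1.5
eef_pos: [564.2, -284.7, 167.5]
eef_rot: [-3.142, 0.0, 0.195]
wrist_force: [0.0, -0.7, 0.3]
finger_gap: 93.8
```

>>> arm_command:
  rows: [7.7,2,-40,0,60,0,0,-40,0,45,0,0,-30,0,45,0,0,-15,0,45,0,0,-9,0,45]

```text
clock: 2.12
eef_pos: [572.0, -283.3, 34.0]
eef_rot: [3.141, -0.001, 0.194]
wrist_force: [0.7, 0.7, -0.3]
finger_gap: 47.6
```

>>> arm_command:
  rows: [0,0,0,0,45,0,0,0,0,8,0,0,0,0,8,0,0,0,0,8,0,0,0,0,8]

```text
clock: 2.75
eef_pos: [572.3, -282.5, 33.7]
eef_rot: [3.141, -0.0, 0.195]
wrist_force: [-0.6, 0.8, 0.8]
finger_gap: 11.7
```

Gripped: the gap is 11.7 mm on a 12 mm bar. Next: lift, then shift by (-42.1, +304.4) with a -3.8° turn.

>>> arm_command:
  rows: [0,0,15,0,8,0,0,30,0,8,0,0,30,0,8,-7,50,0,-1,8,-7,51,0,-1,8]

```text
clock: 3.38
eef_pos: [558.0, -180.6, 109.7]
eef_rot: [3.141, -0.001, 0.158]
wrist_force: [0.8, 0.6, -0.4]
finger_gap: 11.3
```

>>> arm_command:
  rows: [-7,51,0,-1,8,-7,51,0,-0.8,8,-7,51,0,0,8,-7.1,50.4,0,0,8,0,0,0,0,8]

```text
clock: 4.0
eef_pos: [529.9, 24.5, 109.6]
eef_rot: [-3.142, -0.001, 0.132]
wrist_force: [0.9, -1.2, -0.7]
finger_gap: 11.9
```

```bash
python3 - <<'E'
from h import *
a,_=grab('top');b,_=grab('scene')
i=cv2.resize(a['image'][165:250,170:300],None,fx=3,fy=3,interpolation=cv2.INTER_CUBIC)
j=cv2.resize(b['image'][180:290,180:310],(390,330),interpolation=cv2.INTER_CUBIC)
cv2.imwrite('pics/held1.png',np.hstack([cv2.copyMakeBorder(i,0,330-i.shape[0],0,0,0),j]))
print(manip.read_state())
E
```

```text
{'clock': 4.1, 'joints': array([-2.76963096e-02,  3.72038256e-01,  1.69074841e+00, -1.90743028e-04,
        1.07782222e+00,  1.41354922e+00]), 'qd': array([-0.02982168,  0.0090826 , -0.0019192 , -0.0006806 , -0.0039088 ,
       -0.00071426]), 'effort': array([ 2.00943410e+00, -5.41602838e+01, -3.14093935e+01,  9.58446460e-02,
       -4.81767277e-02,  1.10857640e-01]), 'eef_pos': array([530.37134385,  21.87731259, 109.30533175]), 'eef_rot': array([ 3.14127255e+00, -9.45287842e-04,  1.29641135e-01]), 'wrist_force': array([ 0.50669326, -0.38019915, -1.20837541]), 'moment': array([0.06235689, 0.0203116 , 0.03866353]), 'finger_gap': 11.790714658081862}
```

View pics/held1.png

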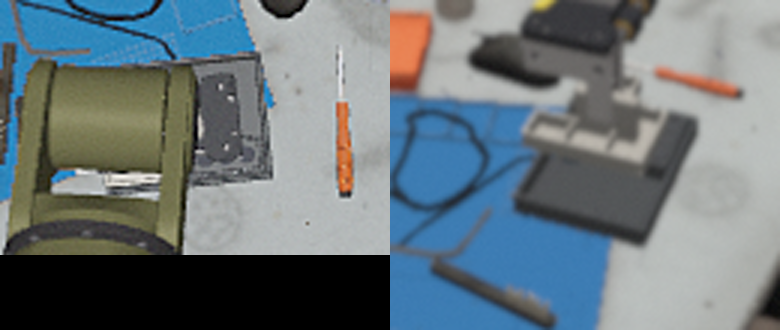

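The large bin hangs level over the far-left part of the tray (scene view about (600,140)). Lowering step by step while watching the force.

>>> arm_command:
  rows: [0,0,-25,0,8,0,0,-18,0,8,0,0,-6,0,8,0,0,-3,0,8,0,0,-2,0,8]
  newtons: 25

```text
clock: 4.72
eef_pos: [530.5, 21.6, 55.1]
eef_rot: [3.141, -0.001, 0.128]
wrist_force: [-0.0, -0.5, -0.6]
finger_gap: 11.7
```

>>> arm_command:
  rows: [0,0,-2,0,8,0,0,-1,0,8,0,0,0,0,8]

```text
clock: 5.1
eef_pos: [530.2, 21.9, 51.6]
eef_rot: [3.142, -0.0, 0.129]
wrist_force: [0.1, -0.2, -1.2]
finger_gap: 11.7
```

Underside is about 8 mm inside the rim with no contact force, so I carry on down.

>>> arm_command:
  rows: [0,0,-3,0,8,0,0,-3,0,8,0,0,-2,0,8,0,0,-1.5,0,8,0,0,0,0,8]

```text
clock: 5.72
eef_pos: [530.1, 21.9, 42.0]
eef_rot: [-3.142, 0.0, 0.129]
wrist_force: [0.6, 0.7, -0.5]
finger_gap: 11.9
```

>>> arm_command:
  rows: [0,0,-0.7,0,8,0,0,0,0,8,0,0,0,0,30,0,0,0,0,45,0,0,0,0,45]

```text
clock: 6.35
eef_pos: [530.1, 21.9, 41.3]
eef_rot: [-3.142, -0.0, 0.129]
wrist_force: [0.6, 0.6, 0.5]
finger_gap: 38.4
```

>>> arm_command:
  rows: [0,0,20,0,45,0,0,50,0,45,0,40,50,10,45,0,60,0,10.6,60,0,60,0,10.6,60]

```text
clock: 6.98
eef_pos: [530.2, 182.5, 160.9]
eef_rot: [3.141, -0.001, 0.679]
wrist_force: [0.4, -0.2, -0.0]
finger_gap: 59.4
```

>>> arm_command:
  rows: [15,40,0,10.5,60,15,40,0,10.5,60,15,26,0,10.5,60,0,0,0,10.5,60,0,0,0,9,60]

```text
clock: 7.6
eef_pos: [575.0, 287.3, 159.6]
eef_rot: [-3.141, 0.0, 1.569]
wrist_force: [1.1, 0.5, -0.2]
finger_gap: 60.1
```

>>> arm_command:
  rows: [0,0,-30,0,45,0,0,-30,0,45,0,0,0,0,45]

```text
clock: 7.98
eef_pos: [574.1, 286.5, 98.0]
eef_rot: [-3.138, 0.002, 1.563]
wrist_force: [-0.1, -0.5, -0.1]
finger_gap: 44.8
```

```bash
python3 - <<'E'
from fit import *
c=manip.camera('top')
cv2.imwrite('pics/after1.png',cv2.resize(c['image'][165:245,90:280],None,fx=4,fy=4,interpolation=cv2.INTER_CUBIC))
fit('large',c,(529.8,21.7,.129),(170,240,190,275),1,zoff=8)
E
```

```text
large [529.2  22.6] yaw deg 7.91 score 50.6
```

View pics/after1.png

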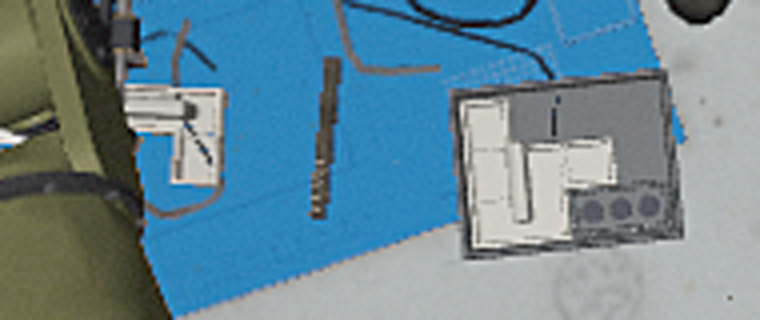

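The large bin sits in its place (crop (530,175)), and the fit is within 1 mm and 0.5° of target. Now the small bin.

>>> arm_command:
  rows: [0,0,-30,0,45,0,0,-20,0,45,0,0,-9,0,45,0,0,-3,0,45,0,0,0,0,8]

```text
clock: 8.65
eef_pos: [575.4, 287.1, 38.8]
eef_rot: [3.141, -0.0, 1.563]
wrist_force: [0.1, 0.4, -0.1]
finger_gap: 38.6
```

>>> arm_command:
  rows: [0,0,0,0,8,0,0,0,0,8,0,0,0,0,8]

```text
clock: 9.02
eef_pos: [575.2, 287.0, 38.4]
eef_rot: [3.141, -0.0, 1.563]
wrist_force: [-0.7, 0.4, 1.3]
finger_gap: 11.8
```

Gripped: gap 11.8 mm. Lift by 80, then shift (+6.5, -317) and turn +7.9°.

>>> arm_command:
  rows: [0,0,15,0,8,0,0,35,0,8,0,0,30,0,8,1,-50,0,2,8,1,-55,0,2,8]

```text
clock: 9.65
eef_pos: [577.1, 181.2, 119.4]
eef_rot: [3.14, -0.0, 1.636]
wrist_force: [0.3, 0.0, -1.6]
finger_gap: 11.8
```

>>> arm_command:
  rows: [1,-55,0,2,8,1,-55,0,1.9,8,1,-55,0,0,8,1.5,-47,0,0,8,0,0,0,0,8]

```text
clock: 10.28
eef_pos: [581.7, -32.9, 119.1]
eef_rot: [3.141, 0.0, 1.697]
wrist_force: [-0.4, 0.2, -1.5]
finger_gap: 12.0
```

>>> arm_command:
  rows: [0,0,0,0,8]

```text
clock: 10.4
eef_pos: [581.7, -29.6, 118.7]
eef_rot: [3.141, -0.0, 1.701]
wrist_force: [0.2, -0.2, -1.6]
finger_gap: 11.7
```

>>> arm_command:
  rows: [0,0,-25,0,8,0,0,-20,0,8,0,0,-9,0,8,0,0,-2,0,8,0,0,-2,0,8]

```text
clock: 11.02
eef_pos: [582.0, -29.8, 60.8]
eef_rot: [3.141, 0.0, 1.702]
wrist_force: [0.1, 1.3, -1.3]
finger_gap: 11.9
```

>>> arm_command:
  rows: [0,0,-2,0,8,0,0,-2,0,8,0,0,0,0,8]

```text
clock: 11.4
eef_pos: [581.6, -30.1, 56.1]
eef_rot: [-3.142, -0.0, 1.701]
wrist_force: [-0.4, 0.9, -1.1]
finger_gap: 11.9
```

>>> arm_command:
  rows: [0,0,-3,0,8,0,0,-3,0,8,0,0,-3,0,8,0,0,-2,0,8,0,0,0,0,8]

```text
clock: 12.02
eef_pos: [581.5, -30.1, 44.9]
eef_rot: [-3.141, -0.0, 1.701]
wrist_force: [0.2, 1.4, -1.4]
finger_gap: 11.7
```

>>> arm_command:
  rows: [0,0,-1,0,8,0,0,-0.7,0,8,0,0,0,0,8]

```text
clock: 12.4
eef_pos: [581.6, -30.1, 43.4]
eef_rot: [3.142, -0.0, 1.701]
wrist_force: [0.2, 1.4, -1.8]
finger_gap: 12.0
```

>>> arm_command:
  rows: [0,0,0,0,30,0,0,0,0,40,0,0,0,0,40,0,0,20,0,40,0,0,50,0,40]

```text
clock: 13.02
eef_pos: [580.5, -30.0, 112.4]
eef_rot: [-3.137, -0.001, 1.701]
wrist_force: [0.3, 0.3, 0.1]
finger_gap: 39.9
```

>>> arm_command:
  rows: [-10,-30,50,0,40,-10,-60,30,0,40,-10,-60,0,0,40,-10,-60,0,0,40,0,0,0,0,40]

```text
clock: 13.65
eef_pos: [541.3, -238.8, 190.9]
eef_rot: [-3.141, 0.0, 1.697]
wrist_force: [-0.0, 0.0, -0.6]
finger_gap: 40.0
```

```bash
python3 - <<'E'
from fit import *
c,W=grab('top')
cv2.imwrite('pics/after2.png',cv2.resize(c['image'][150:245,90:300],None,fx=3.5,fy=3.5,interpolation=cv2.INTER_CUBIC))
B=(170,240,190,275)
W=np.nanmean([W]+[grab('top')[1] for _ in range(4)],0)
R=np.array([[np.cos(.1293),-np.sin(.1293)],[np.sin(.1293),np.cos(.1293)]])
w=W[170:240,190:275].reshape(-1,3);t=(w[:,:2]-[543,-10])@R
for n,ce,o in (('small',SM,(36,-23.4)),('large',LG,(-9,33.1))):
    q=R@o+[543,-10];print(n,'expect',q.round(1));fit(n,c,(*q,.129),B,1,zoff=5 if n=='small' else 8)
    m=(abs(t[:,0]-o[0])<(6 if n=='small' else 28))&(abs(t[:,1]-o[1])<(28 if n=='small' else 6))
    print(' bar top z',np.nanpercentile(w[m,2],[50,75,90]).round(1),'expect 56')
    for k in ce:
        s=(abs(t-k)<13).all(1);print('  cell',k,'floor z',np.nanpercentile(w[s,2],20).round(1),end='')
    print()
E
```

```text
small expect [581.7 -28.6]
small [582.8 -30.4] yaw deg 6.79 score 65.7
 bar top z [54.5 55.6 56.4] expect 56
  cell (36, -54) floor z 10.2  cell (36, -18) floor z 11.3  cell (36, 18) floor z 10.0  cell (0, -54) floor z 10.2
large expect [529.8  21.7]
large [527.6  24.1] yaw deg 8.68 score 42.3
 bar top z [54.6 55.7 56.8] expect 56
  cell (-36, 18) floor z 10.1  cell (-36, 54) floor z 10.0  cell (0, -18) floor z 10.2  cell (0, 18) floor z 10.1  cell (0, 54) floor z 9.8  cell (36, 54) floor z 9.7
```

View pics/after2.png

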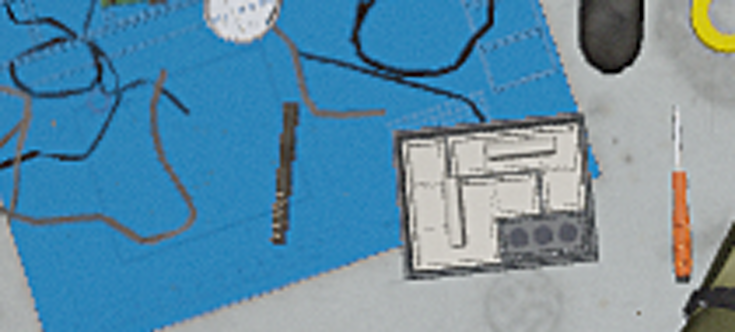

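Both bins lie flat in the tray (crop (500,195)), with equal floor heights and bar tops at 56 mm. The brush and screwdriver haven't moved.

```bash
python3 -c "
from cell import manip
print(manip.sign_off())"
```

```text
the job is handed in; nothing more can be done
None
```

Both bins are back in the tray, sitting flat, and I handed the job in at about 14 s of the 58 s allowed. I gripped each bin by its bar, turned it to the tray's angle (large -3.8°, small +7.9°) and lowered it with under 2 N on the wrist.

**Checks that agreed:**
- **Seating:** both bar tops measure about 56 mm, as expected when seated. All ten cell floors read 10–11 mm, so neither bin is tilted or standing proud.
- **Large bin position:** fitted alone, before the small bin went in, it was within about 1 mm and 0.5° of its seat.
- **Surroundings:** the brush and screwdriver look unmoved in the last picture. I didn't measure them, and the arm stayed away from the tin and tape.

**Check that disagreed:** the last outline fits, with both bins side by side, read 2–3 mm and up to 1.3° off. They put the bins pushed apart from each other by more than the 2 mm play allows. I put this down to the two same-coloured bins touching in the picture; the readings were still within the 5 mm and 0.07 rad limits, so I did not adjust anything.

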